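# Box up salvaged wound parts and stack the totes

### The job

Put the salvaged wound parts away in the blue tote: set the two yellow-taped transformers side by side, upright on their bases, in the half with the yellow grip, and lay the two copper-wound ring chokes flat, side by side, in the other half. Then put the empty grey tote on top of the blue one, turned so that its yellow grip is over the blue tote's plain end and it stacks squarely on the ledges instead of nesting down on the parts. Leave the heatsink, the capacitor and the relay where they are on the mat.

Things in the scene. Friction and masses are not known exactly. Their poses are not given: they have to be found in the camera images.
- tote_blue: Blue stack-and-nest tote, rim 248 x 158 x 55 mm high, walls sloping in to a 220 x 130 mm floor 3 mm thick; yellow grip at its +x end, blue at -x. A hump with a web (50 mm high) across the middle, along y, parts it in two halves, |x| 11 to 107 mm, |y| up to 47 mm clear. Origin: centre of its underside, z up. Four ledges 46 mm up: a tote set on it, x axes opposed, rests on them (5 mm play); x axes alike, it sinks in.
- tote_grey_grip (a point): Light grey tote, the same moulding as the blue one, 0.22 kg, empty; yellow grip at its +x end, grey at -x. It is carried by the web across its middle, pinched from above with the fingers closing along x: the web is 10 mm thick, 64 mm long (y) and spans 20 to 50 mm above the underside, on a hump 22 mm thick at the floor. The point is on the tote's centre, in the web, 41 mm above its underside; z up.
- transformer_a_center (a point): One of two equal ferrite transformers: yellow-taped winding, dark grey core, black base, 36 (x) x 30 (y) x 32 mm tall, 70 g, standing on the mat. The point is its centre, 16 mm above its base; z up. The core's flat ends, 13 mm wide, face +x and -x and are the place to grip (36 mm).
- transformer_b_center (a point): One of two equal ferrite transformers: yellow-taped winding, dark grey core, black base, 36 (x) x 30 (y) x 32 mm tall, 70 g, standing on the mat. The point is its centre, 16 mm above its base; z up. The core's flat ends, 13 mm wide, face +x and -x and are the place to grip (36 mm).
- choke_a_center (a point): One of two equal ring chokes: green ring core wound with copper wire, 36 mm in diameter, 18 mm high, lying flat on the mat, 50 g; two short wire tails show its x direction and can be ignored. The point is its centre, 9 mm above its underside; z up.
- choke_b_center (a point): One of two equal ring chokes: green ring core wound with copper wire, 36 mm in diameter, 18 mm high, lying flat on the mat, 50 g; two short wire tails show its x direction and can be ignored. The point is its centre, 9 mm above its underside; z up.
- heatsink_center (a point): Finned bare aluminium heatsink, 40 (x) x 26 (y) x 24 mm tall, stays where it is. The point is its centre, half-way up.
- capacitor_center (a point): Dark blue-black electrolytic capacitor with a silver top, standing, 25 mm in diameter, 40 mm tall, stays where it is. The point is its centre, half-way up.
- relay_center (a point): Small blue box-shaped relay, 29 (x) x 13 (y) x 16 mm tall, stays where it is. The point is its centre, half-way up. All seven parts lie on a work mat whose top is 3 mm above the bench.
Mind the look-alikes: they are no part of the job. Leave any turquoise look-alike of the part that bears choke_b_center alone.

How it is judged:
On the way:
1. both transformers stand in the yellow-grip half of the blue tote and both chokes lie in the other half (x of transformer_a_center in the frame of tote_blue between 0.016 and 0.115 m and y of transformer_a_center in the frame of tote_blue between -0.068 and 0.068 m and z of transformer_a_center in the frame of tote_blue between 0.011 and 0.029 m and angle between each of transformer_a_center, transformer_b_center, choke_a_center, choke_b_center's own z axis and vertical below 0.3 rad and x of transformer_b_center in the frame of tote_blue between 0.016 and 0.115 m and y of transformer_b_center in the frame of tote_blue between -0.068 and 0.068 m and z of transformer_b_center in the frame of tote_blue between 0.011 and 0.029 m and x of choke_a_center in the frame of tote_blue between -0.115 and -0.016 m and y of choke_a_center in the frame of tote_blue between -0.068 and 0.068 m and z of choke_a_center in the frame of tote_blue between 0.004 and 0.022 m and x of choke_b_center in the frame of tote_blue between -0.115 and -0.016 m and y of choke_b_center in the frame of tote_blue between -0.068 and 0.068 m and z of choke_b_center in the frame of tote_blue between 0.004 and 0.022 m), for 0.2 s.
At the end, for the whole second after the job is handed in: Transformers stand on the floor of the blue tote's yellow half, chokes lie in its other half (tilt < 0.3 rad); the grey tote is on its ledges: underside 46 +-4 mm above the blue one's, centred within 10 mm, in line within 0.12 rad, level; all released, at rest (all of step 1 and z of tote_grey_grip in the frame of tote_blue between 0.083 and 0.091 m and x of tote_grey_grip in the frame of tote_blue between -0.01 and 0.01 m and y of tote_grey_grip in the frame of tote_blue between -0.01 and 0.01 m and angle between the x axis of tote_grey_grip and the x axis of tote_blue, either way round below 0.12 rad and angle between each of tote_grey_grip, tote_blue's own z axis and vertical below 0.06 rad and linear speed of each of tote_blue, tote_grey, transformer_a, transformer_b, choke_a, choke_b below 0.02 m/s); the robot touches nothing.
It fails at once if the heatsink, the capacitor or the relay is moved more than 25 mm (distance of any of heatsink_center, capacitor_center, relay_center from where it was at the start of the episode above 0.025 m).
It also fails if it takes over 128 s, if anything falls off the work surface, if the arm or the gripper's body presses on something with over 40 N, if the wrist force passes 120 N, or if a joint passes its speed limit or range.

### The arm

A 7-joint arm with a two-finger parallel gripper is mounted at the origin on the work surface. World frame = base frame: x ahead of the robot, y to its left, z up, the work surface at z = 0. Lengths are in m, angles in rad, forces in N, time in s.
With the tool pointing down it reaches from about 0.4 to 0.925 m from the base axis. Payload 5.6 kg.
Tool frame: the origin (TCP) lies on the mounting face of the last link; the fingertips stand 173 mm ahead of it and the grasp point (between the pads) lies 155 mm ahead of it; z points along the fingers, y is the line along which they close (so a half turn about z gives the same grasp; the last joint's range is limited). The gripper opens to 85 mm and grips with 20 to 120 N. Pads are 22 mm wide; open, the fingers measure 114 mm over their backs; the gripper's body (76 mm by 85 mm) begins 54 mm behind the grasp point. The pads swing forward as they close: fully open they stand 13 mm farther back than shut.
Start: joints at [1.217, 0.468, -0.012, 1.603, 0.006, 1.071, -0.056], TCP at [0.199, -0.619, 0.405] pointing down, gripper open.
Joint ranges: [-2.53, 2.53], [-0.31, 2.02], [-1.57, 1.55], [0.28, 2.44], [-1.29, 4.43], [0.15, 1.84], [-2.92, 2.92]. Speed limits (rad/s): [2.57, 2.57, 3.14, 3.14, 3.14, 3.14, 3.14].

### API

Orientations are given as [roll, pitch, yaw] about the fixed x, y, z axes, in that order (R = Rz(yaw) Ry(pitch) Rx(roll)).
In Python, from rig import arm gives the robot as it stands. The module is installed in compiled form; this text tells all that it offers.
- The arm moves only by the tool apply_moves, never from a script. Its argument "rows" is a list of rows, each a list of 7 numbers: the shift along the tool's x, y, z in mm, then the turn, a rotation vector about the tool's x, y, z in degrees, then the closure, from 0 (fully open) to 1 (shut). A call has exactly 8 rows; each row shifts and turns the commanded pose from where the row before left it, along the tool's axes as they then stand; what a row does not reach is not made up. A row lasts 1/12 s, in which the tool goes at most 41.7 mm and 7.16 degrees, less where a joint would pass 70% of its speed; a pose out of reach is approached as far as the arm can. A call is refused whole if a number of a shift passes 41.7 or a number of a turn 7.16, either way. A call with a gripper value outside its range is refused whole. The fingers move at their own pace and stop on an object; "newtons" is the grip in N (left out, the last holds). Time passes only in rows, so rows that do not move let the fingers close, or fill a call up. It gives the time, the measured TCP pose, the force, the opening and the grip force at its end, in the units of the state.
- arm.state(): the state, without advancing time (a new reading comes with each control period).
- arm.capture(name): name is "scene" or "side" or "wrist"; returns (picture, depth): 420x560x3 uint8, blue, green, red; 420x560 float32, m along the optical axis (not along the pixel's ray), 0 where there is no reading.
- arm.calibration(name): a dict with "fx", "fy", "cx", "cy" (pixels), "rvec" (rotation vector, rad) and "tvec" (3), from world to camera coordinates, as OpenCV has them; the wrist camera has in their place "hand_eye" (4x4, takes a point from camera to tool coordinates, whose origin is the TCP and whose axes are the flange's). Camera axes: x right, y down, z forward; pixel columns grow to the right and rows downward; lengths in m; the calibration is good to about 2 mm. A picture is of the moment at which its call begins: read the wrist's pose just before it. calibration takes no time and is no camera call.
- arm.sign_off(): hands the job in; it is judged then, once.
Trained networks look in the newest picture that a camera, given by its name, has taken for a name from the list of things; names that differ only in an ending like _2 or _b are one class to them, and where a whole thing is asked for, a point or a joint stands for the part that bears it (a point fixed in the world has none). Each returns a list of dicts, best first, with "score" (0 to 1); they miss things now and then, are a little off and sometimes report something else, mostly with a low value. They report only what shows in the picture. A call takes as long as a camera call. They do not tell look-alikes from the thing itself.
- arm.recognise(camera, thing): "position" ([column, row] in pixels, amid what is visible of it).
The state is a dict: "time": time; "q": joint angles; "qvel": joint speeds; "effort": joint torques, N m; "position": TCP position; "tcp_rot": TCP orientation; "contact_force": force on the tool from outside, world axes, zero at the start; "ft_torque": the same for the moment, N m; "opening": finger opening in m; "grip_force": force on a finger pad.
Only numpy, scipy, OpenCV 4.12 (cv2) and the standard library are available. Lean on these libraries where they do the work, as an engineer would, in place of code of your own. Each camera call takes 0.05 s, during which the arm holds its last target. There are 200 camera calls.

## Working session

There is one attempt and no reset: what is moved stays moved. The work goes in short steps, Python scripts to look and compute and a tool call to move; the robot and the scene stay as the last step left them, time stands still between calls to the robot, and variables do not carry over. Pictures are saved under pics/ and viewed, at most 14 in all, crops included, and the job is handed in when it is done.

Besides the shell and the picture viewer there is one more tool, called after "Call:" as name(argument=value, ...) on one line, values as JSON. apply_moves: Moves the arm, as the interface text tells. Its arguments: {"type":"object","properties":{"rows":{"type":"array","items":{"type":"array","items":{"type":"number"}}},"newtons":{"type":"number"}},"required":["rows"]}

```bash
mkdir -p pics; cat > h.py <<'E'
import numpy as np, cv2
from rig import arm
from scipy.spatial.transform import Rotation as R
def cap(n):
    s=arm.state(); im,d=arm.capture(n); c=arm.calibration(n)
    if n=="wrist":
        T=np.eye(4); T[:3,:3]=R.from_euler('xyz',s['tcp_rot']).as_matrix(); T[:3,3]=s['position']
        M=T@np.array(c['hand_eye'])
    else:
        W=np.eye(4); W[:3,:3]=cv2.Rodrigues(np.array(c['rvec'],float))[0]; W[:3,3]=np.ravel(c['tvec']); M=np.linalg.inv(W)
    return im,d,c,M
def cloud(d,c,M):
    v,u=np.mgrid[0:d.shape[0],0:d.shape[1]]
    P=np.stack([(u-c['cx'])/c['fx']*d,(v-c['cy'])/c['fy']*d,d],-1)@M[:3,:3].T+M[:3,3]
    P[d<=0]=np.nan; return P
E
python3 - <<'E'
from h import *
print(arm.state())
for n in("scene","side","wrist"):
    im,d,c,M=cap(n); cv2.imwrite(f"pics/{n}0.png",im); P=cloud(d,c,M)
    print(n,c['fx'],M.round(3).tolist())
    if n=="side":continue
    for t in("tote_blue","tote_grey_grip","transformer_a_center","choke_a_center","heatsink_center","capacitor_center","relay_center"):
        for r in arm.recognise(n,t):
            u,v=map(int,map(round,r['position'])); print(n,t,round(r['score'],2),u,v,P[min(v,419),min(u,559)].round(3))
E
```

```text
{'time': 0.0, 'q': array([ 1.21701223,  0.46840658, -0.01158041,  1.60365616,  0.005992  ,
        1.07137598, -0.05628711]), 'qvel': array([ 0.00040077,  0.00014459, -0.00027347, -0.00193746,  0.00107928,
        0.00043277,  0.00018184]), 'effort': array([-1.28857922e-03, -5.32391310e+01,  2.05619767e-02, -2.51309180e+01,
        1.14544749e-02,  7.62344658e-03,  4.97026367e-07]), 'position': array([ 0.1986396 , -0.61863533,  0.40370547]), 'tcp_rot': array([-3.13978546e+00,  1.28739181e-04,  3.10709463e-01]), 'contact_force': array([1.03808648, 0.12552067, 0.31453651]), 'ft_torque': array([-0.01854076,  0.01794793,  0.00688061]), 'grip_force': 0.0, 'opening': 0.08556047517308753}
scene 518.1664728293523 [[-0.348, 0.773, -0.531, 1.033], [0.938, 0.287, -0.196, 0.179], [0.001, -0.566, -0.824, 0.869], [0.0, 0.0, 0.0, 1.0]]
scene tote_blue 0.79 454 297 [0.548 0.336 0.024]
scene tote_grey_grip 0.78 136 188 [ 0.545 -0.3    0.051]
scene transformer_a_center 0.73 234 241 [ 0.583 -0.074  0.036]
scene choke_a_center 0.57 281 302 [0.658 0.048 0.01 ]
scene heatsink_center 0.53 278 256 [0.569 0.01  0.008]
scene capacitor_center 0.55 233 282 [ 0.666 -0.04   0.044]
scene relay_center 0.7 311 230 [0.499 0.052 0.021]
side 493.6880447550861 [[0.998, -0.016, 0.055, 0.451], [-0.054, -0.607, 0.793, -0.935], [0.021, -0.795, -0.607, 0.792], [0.0, 0.0, 0.0, 1.0]]
wrist 303.5875124532886 [[0.306, -0.902, -0.304, 0.277], [-0.952, -0.29, -0.098, -0.595], [-0.0, 0.319, -0.948, 0.374], [0.0, 0.0, 0.0, 1.0]]
```

View pics/scene0.png

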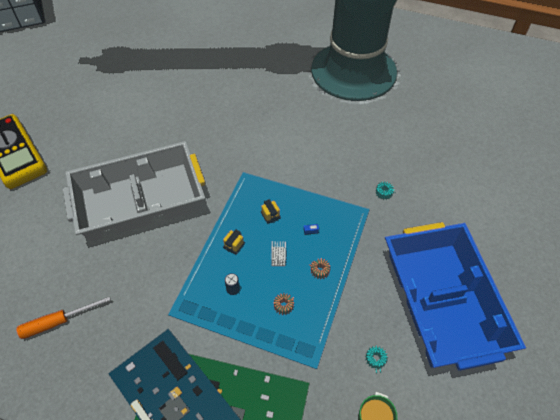

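View pics/side0.png

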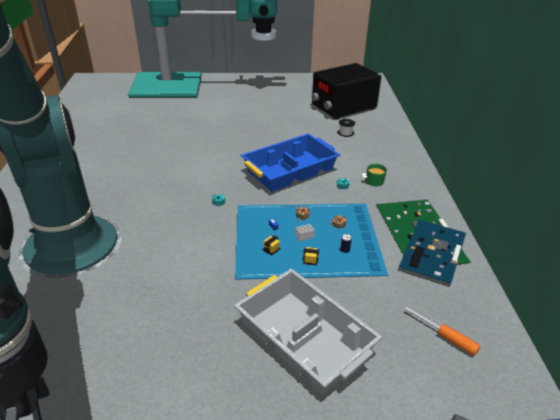

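The scene shows transformers at (271,210) and (234,241), and chokes at (320,267) and (284,303). The turquoise look-alikes are at (385,189) and (376,357). The blue grip is at (425,229) and the grey grip at (197,168). I'll move the wrist camera over the mat.

Call:
apply_moves(rows=[[22.2,-20,0,0,0,0,0],[22.2,-20,0,0,0,0,0],[22.2,-20,0,0,0,0,0],[22.2,-20,0,0,0,0,0],[22.2,-20,0,0,0,0,0],[22.2,-20,0,0,0,0,0],[22.2,-20,0,0,0,0,0],[22.2,-20,0,0,0,0,0]])

```text
time: 1.52
position: [0.3194, -0.4109, 0.4049]
tcp_rot: [3.141, -0.0, 0.311]
contact_force: [0.9, -0.0, -0.7]
opening: 0.0853
grip_force: 0.0
```

Call:
apply_moves(rows=[[22.2,-20,0,0,0,0,0],[22.2,-20,0,0,0,0,0],[22.2,-20,0,0,0,0,0],[22.2,-20,0,0,0,0,0],[22.2,-20,0,0,0,0,0],[22.2,-20,0,0,0,0,0],[22.2,-20,0,0,0,0,0],[22.2,-20,0,0,0,0,0]])

```text
time: 2.18
position: [0.4396, -0.2043, 0.405]
tcp_rot: [3.141, -0.0, 0.311]
contact_force: [0.3, -0.0, 0.3]
opening: 0.0853
grip_force: 0.0
```

Call:
apply_moves(rows=[[22.2,-20,0,0,0,0,0],[22.2,-20,0,0,0,0,0],[22.2,-20,0,0,0,0,0],[22.2,-20,0,0,0,0,0],[22.2,-20,0,0,0,0,0],[22.2,-20,0,0,0,0,0],[22.2,-20,0,0,0,0,0],[0,0,0,0,0,0,0]])

```text
time: 2.85
position: [0.5461, -0.0187, 0.4051]
tcp_rot: [-3.139, -0.004, 0.319]
contact_force: [0.2, 0.2, 0.4]
opening: 0.0855
grip_force: 0.0
```

```bash
python3 - <<'E'
from h import *
s=arm.state();print(s['time'],s['position'],s['tcp_rot'],s['q'])
im,d,c,M=cap("wrist"); cv2.imwrite("pics/w1.png",im); P=cloud(d,c,M); np.savez("w1.npz",im=im,P=P)
hsv=cv2.cvtColor(im,cv2.COLOR_BGR2HSV)
for t in("transformer_a_center","choke_a_center","heatsink_center","capacitor_center","relay_center","tote_blue"):
    for r in arm.recognise("wrist",t):
        u,v=map(int,map(round,r['position'])); print(t,round(r['score'],2),u,v,P[min(v,419),min(u,559)].round(3),hsv[v,u])
im,d,c,M=cap("scene"); P=cloud(d,c,M); np.savez("s1.npz",im=im,P=P)
E
```

```text
2.85 [ 0.54609739 -0.01874149  0.40511663] [-3.13885558 -0.00361206  0.31872862] [ 0.28394804  0.32494282 -0.37656861  1.83917236  0.13575289  1.0001733
 -1.39997951]
transformer_a_center 0.76 331 180 [ 0.578 -0.074  0.032] [ 27 205 242]
choke_a_center 0.58 242 64 [0.663 0.06  0.007] [  7 104  66]
heatsink_center 0.62 250 67 [0.664 0.051 0.002] [ 99 192 210]
heatsink_center 0.57 261 165 [0.565 0.007 0.007] [120   1 234]
capacitor_center 0.8 338 98 [ 0.66  -0.047  0.043] [ 98   5 216]
relay_center 0.81 215 211 [0.495 0.044 0.019] [111 220 116]
tote_blue 0.88 28 135 [0.511 0.28  0.003] [109 217 227]
```

View pics/w1.png

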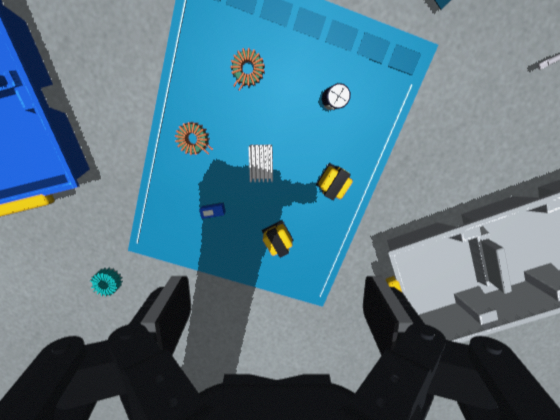

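```bash
python3 - <<'E'
from h import *
z=np.load("w1.npz");im,P=z['im'],z['P']
a=im[155:211,306:366];b=im[211:267,248:308]
cv2.imwrite("pics/t.png",np.hstack([cv2.resize(x,None,fx=6,fy=6,interpolation=cv2.INTER_NEAREST) for x in(a,b)]))
hsv=cv2.cvtColor(im,cv2.COLOR_BGR2HSV)
def blob(P,c,r,zlo):
    return (np.hypot(P[...,0]-c[0],P[...,1]-c[1])<r)&(P[...,2]>zlo)
def rect(m,P):
    q=P[m][:,:2].astype(np.float32)*1000; return cv2.minAreaRect(q),q.mean(0).round(1),np.median(P[m][:,2]).round(4),m.sum()
for n,c in(("ta",(.578,-.074)),("tb",(.51,-.015)),("cha",(.663,.057)),("chb",(.60,.085))):
    m=blob(P,c,.035,.010); print(n,rect(m,P))
    if n[0]=='t':
        y=m&(hsv[...,0]>18)&(hsv[...,0]<35)&(hsv[...,1]>120); print(' yellow',rect(y,P)); 
        k=m&~y&(P[...,2]>.02); print(' dark',rect(k,P), P[m][:,2].max())
    print(' z quant',np.nanquantile(P[m][:,2],[.1,.5,.9]))
for nm in("s1.npz",):
    z=np.load(nm);im,P=z['im'],z['P'];hsv=cv2.cvtColor(im,cv2.COLOR_BGR2HSV)
    hi=P[...,2]
    blue=(hsv[...,0]>108)&(hsv[...,0]<125)&(hsv[...,1]>150)&(P[...,1]>.2)
    grey=(P[...,1]<-.12)&(np.hypot(P[...,0]-.55,P[...,1]+.3)<.2)
    for n,m in(("blue",blue),("grey",grey)):
        q=m&(hi>.048)&(hi<.06); print(n,rect(q,P))
        yl=(hsv[...,0]>18)&(hsv[...,0]<35)&(hsv[...,1]>120)&(np.hypot(P[...,0]-.55,P[...,1]-(.33 if n=="blue" else -.3))<.2)&(hi>.02); print('  yellow',rect(yl,P))
E
```

```text
ta (((570.3530883789062, -72.75210571289062), (37.63146209716797, 56.861576080322266), 30.138526916503906), array([571.3, -67.2], dtype=float32), np.float64(0.2996), np.int64(15470))
 yellow (((574.2742309570312, -80.52499389648438), (32.494422912597656, 32.604591369628906), 66.7890396118164), array([576.4, -76.7], dtype=float32), np.float64(0.0316), np.int64(461))
 dark (((570.0469970703125, -72.74717712402344), (37.06829071044922, 57.190391540527344), 28.99321746826172), array([571.2, -66.9], dtype=float32), np.float64(0.3), np.int64(14999)) 0.3247489458769567
 z quant [0.26015114 0.29962121 0.31617592]
tb (((491.7566833496094, -33.41163635253906), (17.298839569091797, 29.32682228088379), 46.257408142089844), array([493.5, -33.5], dtype=float32), np.float64(0.0317), np.int64(393))
 yellow (((491.9945373535156, -33.12257766723633), (16.628705978393555, 29.298173904418945), 46.604408264160156), array([494. , -34.6], dtype=float32), np.float64(0.0306), np.int64(220))
 dark (((488.8291015625, -30.27730941772461), (17.240095138549805, 19.399078369140625), 43.547672271728516), array([491
[... 613 characters left out ...]
359375), (260.29742431640625, 158.83233642578125), 31.59806251525879), array([571. , 336.7], dtype=float32), np.float64(0.0555), np.int64(2703))
  yellow (((443.1198425292969, 253.67811584472656), (13.404109954833984, 78.07083129882812), 32.313873291015625), array([443.4, 253.5], dtype=float32), np.float64(0.0571), np.int64(203))
grey (((541.3759765625, -305.4633483886719), (163.23037719726562, 270.3507080078125), 40.0370979309082), array([ 544. , -312.1], dtype=float32), np.float64(0.0557), np.int64(2444))
  yellow (((460.263427734375, -206.35960388183594), (77.30850219726562, 12.351701736450195), 39.62947463989258), array([ 462.9, -204.5], dtype=float32), np.float64(0.0573), np.int64(187))
```

View pics/t.png

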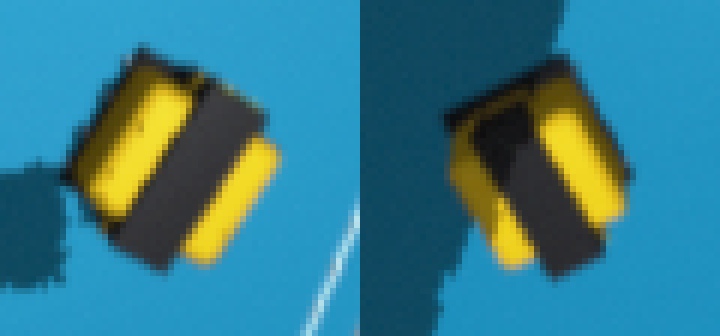

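The crop shows the dark core strip (object x) running along each transformer. I'll fit those strips and the choke centres, and add a planner helper.

```bash
cat >> h.py <<'E'
def plan(x,y,z,yaw_deg,N):
    """constant row (mm,deg) repeated N times from present pose to target"""
    s=arm.state(); Rm=R.from_euler('xyz',s['tcp_rot']); p=s['position']
    Rt=R.from_euler('xyz',[np.pi,0,np.radians(yaw_deg)])
    rv=(Rm.inv()*Rt).as_rotvec()
    dy=(yaw_deg-np.degrees(s['tcp_rot'][2])+180)%360-180
    r=R.from_rotvec(rv/N) ; A=np.zeros((3,3)); C=Rm
    for k in range(N): A+=C.as_matrix(); C=C*r
    t=np.linalg.solve(A,np.array([x,y,z])-p)*1000
    print('N',N,'row',t.round(1).tolist(),np.degrees(rv/N).round(2).tolist(),'|t|',np.linalg.norm(t).round(1),'dyaw',dy.round(1))
def rel(cx,cy,yaw_deg,u,v):
    a=np.radians(yaw_deg); return cx+u*np.cos(a)-v*np.sin(a), cy+u*np.sin(a)+v*np.cos(a)
E
python3 - <<'E'
from h import *
z=np.load("w1.npz");im,P=z['im'],z['P']
for n,c in(("ta",(.578,-.08)),("tb",(.505,-.035))):
    m=(np.hypot(P[...,0]-c[0],P[...,1]-c[1])<.035)&(P[...,2]>.0335)&(P[...,2]<.05)
    m&=im.max(-1)<100
    q=P[m][:,:2].astype(np.float32)*1000; w,V=np.linalg.eigh(np.cov(q.T))
    print(n,cv2.minAreaRect(q),q.mean(0),np.degrees(np.arctan2(V[1,1],V[0,1])),m.sum())
for n,c in(("cha",(.662,.052)),("chb",(.59,.09))):
    m=(np.hypot(P[...,0]-c[0],P[...,1]-c[1])<.03)&(P[...,2]>.013)&(P[...,2]<.05)
    q=P[m][:,:2].astype(np.float32)*1000;print(n,cv2.minAreaRect(q),cv2.minEnclosingCircle(q),m.sum())
E
```

```text
ta ((575.3071899414062, -81.38107299804688), (12.6543550491333, 35.238670349121094), 78.19810485839844) [575.44324  -81.261765] 168.43547539293203 317
tb ((485.3961181640625, -39.761146545410156), (34.927555084228516, 12.728253364562988), 47.56282043457031) [485.9669   -39.057453] 48.429751285827365 252
cha ((661.8193969726562, 51.7740364074707), (35.45062255859375, 34.71894454956055), 56.22822570800781) ((661.5537109375, 52.10914611816406), 18.08458137512207) 779
chb ((574.621337890625, 91.64393615722656), (28.778085708618164, 35.14533615112305), 2.450721263885498) ((571.720947265625, 91.57778930664062), 17.837379455566406) 551
```

```bash
python3 -c "
from h import *
plan(.5753,-.0814,.25,78.2,12)"
```

```text
N 12 row [-1.5, 5.3, 12.9] [0.0, 0.0, -5.04] |t| 14.0 dyaw 60.5
```

Call:
apply_moves(rows=[[-1.5,5.3,12.9,0,0,-5.0,0.4],[-1.5,5.3,12.9,0,0,-5.0,0.4],[-1.5,5.3,12.9,0,0,-5.0,0.4],[-1.5,5.3,12.9,0,0,-5.0,0.4],[-1.5,5.3,12.9,0,0,-5.0,0.4],[-1.5,5.3,12.9,0,0,-5.0,0.4],[-1.5,5.3,12.9,0,0,-5.0,0.4],[-1.5,5.3,12.9,0,0,-5.0,0.4]])

```text
time: 3.92
position: [0.5585, -0.0667, 0.301]
tcp_rot: [3.141, 0.0, 1.012]
contact_force: [-0.2, 1.5, 0.0]
opening: 0.0514
grip_force: 0.0
```

Call:
apply_moves(rows=[[-1.5,5.3,12.9,0,0,-5.1,0.4],[-1.5,5.3,12.9,0,0,-5.1,0.4],[-1.5,5.3,12.9,0,0,-5.1,0.4],[-1.5,5.3,12.9,0,0,-5.1,0.4],[0,0,0,0,0,0,0.4],[0,0,0,0,0,0,0.4],[0,0,0,0,0,0,0.4],[0,0,0,0,0,0,0.4]])

```text
time: 4.58
position: [0.5754, -0.0796, 0.2509]
tcp_rot: [3.14, 0.0, 1.364]
contact_force: [-0.2, -0.3, 0.3]
opening: 0.0515
grip_force: 0.0
```

```bash
python3 - <<'E'
from h import *
s=arm.state();print(s['q'].round(2))
plan(.5753,-.0814,.178,78.2,6)
im,d,c,M=cap("wrist");P=cloud(d,c,M)
cv2.imwrite("pics/w2.png",im)
for c in((.5753,-.0814),):
    m=(np.hypot(P[...,0]-c[0],P[...,1]-c[1])<.03)&(P[...,2]>.0335)&(P[...,2]<.05)&(im.max(-1)<110)
    q=P[m][:,:2].astype(np.float32)*1000; print(cv2.minAreaRect(q),m.sum())
E
```

```text
[ 0.46  0.62 -0.5   1.86  0.41  0.77 -0.47]
N 6 row [-0.3, 0.0, 12.1] [0.01, 0.0, -0.01] |t| 12.1 dyaw 0.1
((575.017578125, -81.0143814086914), (13.442967414855957, 35.71540451049805), 79.84629821777344) 940
```

View pics/w2.png

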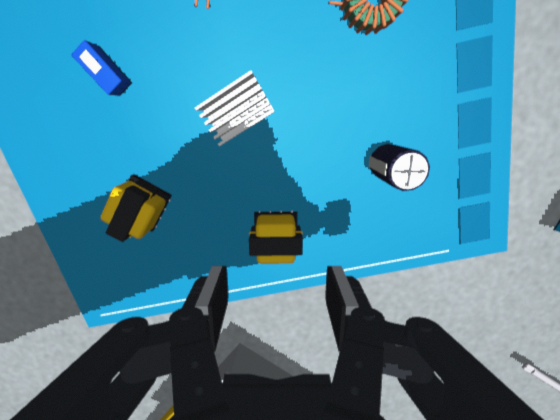

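The core lies squarely between the fingers, at about (276,240). Descending and gripping.

Call:
apply_moves(rows=[[-0.3,0,12,0,0,-0.8,0.4],[-0.3,0,12,0,0,-0.8,0.4],[-0.3,0,12,0,0,0,0.4],[-0.3,0,12,0,0,0,0.4],[0,0,12,0,0,0,0.4],[0,0,8,0,0,0,0.4],[0,0,4,0,0,0,0.4],[0,0,0,0,0,0,0.4]])

```text
time: 5.3
position: [0.5747, -0.0806, 0.1764]
tcp_rot: [-3.139, -0.0, 1.393]
contact_force: [0.4, 0.1, -0.4]
opening: 0.0511
grip_force: 0.0
```

Call:
apply_moves(rows=[[0,0,0,0,0,0,1],[0,0,0,0,0,0,1],[0,0,0,0,0,0,1],[0,0,0,0,0,0,1],[0,0,0,0,0,0,1],[0,0,0,0,0,0,1],[0,0,-5,0,0,0,1],[0,0,-15,0,0,0,1]], newtons=40)

```text
time: 5.97
position: [0.5742, -0.0809, 0.1966]
tcp_rot: [-3.138, 0.0, 1.393]
contact_force: [-1.0, 0.1, 0.1]
opening: 0.0351
grip_force: 40.1
```

Call:
apply_moves(rows=[[0,0,-20,0,0,0,1],[0,0,-20,0,0,0,1],[0,0,-20,0,0,0,1],[0,0,-20,0,0,0,1],[0,0,-20,0,0,0,1],[0,0,-20,0,0,0,1],[0,0,-10,0,0,0,1],[0,0,0,0,0,0,1]])

```text
time: 6.63
position: [0.5759, -0.0807, 0.3305]
tcp_rot: [3.137, 0.0, 1.393]
contact_force: [2.3, -0.0, -0.9]
opening: 0.0354
grip_force: 40.1
```

```bash
python3 -c "
from h import *
x,y=rel(.551,.321,211.6,.059,.022)
plan(x,y,.33,121.6,14)"
```

```text
N 14 row [26.1, -0.5, 0.0] [0.02, 0.01, -2.99] |t| 26.1 dyaw 41.8
```

Call:
apply_moves(rows=[[26.1,-0.5,0,0,0,-3,1],[26.1,-0.5,0,0,0,-3,1],[26.1,-0.5,0,0,0,-3,1],[26.1,-0.5,0,0,0,-3,1],[26.1,-0.5,0,0,0,-3,1],[26.1,-0.5,0,0,0,-3,1],[26.1,-0.5,0,0,0,-3,1],[26.1,-0.5,0,0,0,-3,1]])

```text
time: 7.3
position: [0.5696, 0.1274, 0.3264]
tcp_rot: [-3.14, -0.0, 1.814]
contact_force: [0.3, 0.8, -0.5]
opening: 0.0349
grip_force: 40.1
```

Call:
apply_moves(rows=[[26.1,-0.5,0,0,0,-3,1],[26.1,-0.5,0,0,0,-3,1],[26.1,-0.5,0,0,0,-3,1],[26.1,-0.5,0,0,0,-3,1],[26.1,-0.5,0,0,0,-3,1],[26.1,-0.5,0,0,0,-3,1],[0,0,0,0,0,0,1],[0,0,0,0,0,0,1]])

```text
time: 7.97
position: [0.5093, 0.272, 0.3267]
tcp_rot: [-3.14, -0.001, 2.129]
contact_force: [0.1, -0.1, -1.2]
opening: 0.0356
grip_force: 40.1
```

```bash
cat >> h.py <<'E'
def tote(im,P,c,blue=True):
    """rim (z 50..60 mm) rectangle and web estimate near c"""
    hsv=cv2.cvtColor(im,cv2.COLOR_BGR2HSV); near=np.hypot(P[...,0]-c[0],P[...,1]-c[1])
    z=P[...,2]; col=((hsv[...,0]>105)&(hsv[...,0]<125)&(hsv[...,1]>140)) if blue else hsv[...,1]<60
    m=col&(z>.044)&(z<.056)&(near<.03); out={}
    q=P[m][:,:2].astype(np.float32)*1000
    if len(q)>20: out['web']=(cv2.minAreaRect(q),m.sum())
    return out
E
python3 - <<'E'
from h import *
s=arm.state();print(s['time'],s['position'],np.degrees(s['tcp_rot'][2]),s['q'].round(2))
im,d,c,M=cap("wrist");P=cloud(d,c,M);cv2.imwrite("pics/w3.png",im);np.savez("w3.npz",im=im,P=P)
print(tote(im,P,(.551,.321)))
E
```

```text
7.9667 [0.50931089 0.27198456 0.32674915] 122.00223138810114 [ 0.03  0.58 -0.77  1.81  0.48  0.95 -0.39]
{'web': (((551.22265625, 321.2997131347656), (10.501209259033203, 59.514835357666016), 31.691009521484375), np.int64(608))}
```

View pics/w3.png

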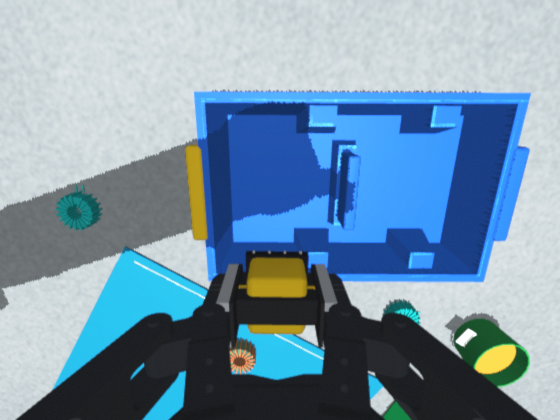

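The blue tote's web shows at (347,185), and depth puts the centre at (0.5512, 0.3213) with yaw 211.7°. The transformer is held straight. I'll lower it at tote (+59, +22).

```bash
cat >> h.py <<'E'
B=(.5512,.3213,211.7)
def inb(u,v,z,N,yaw=121.7): x,y=rel(*B,u,v); plan(x,y,z,yaw,N)
E
python3 -c "
from h import *
inb(.059,.022,.1775,14)"
```

```text
N 14 row [-0.0, 0.2, 10.7] [-0.01, 0.0, 0.01] |t| 10.7 dyaw -0.1
```

Call:
apply_moves(rows=[[0,0.3,15,0,0,0,1],[0,0.3,15,0,0,0,1],[0,0.3,15,0,0,0,1],[0,0.3,15,0,0,0,1],[0,0.3,15,0,0,0,1],[0,0.3,15,0,0,0,1],[0,0.3,12,0,0,0,1],[0,0.3,12,0,0,0,1]])

```text
time: 8.68
position: [0.5126, 0.2719, 0.2122]
tcp_rot: [-3.141, -0.0, 2.126]
contact_force: [-0.3, 0.3, 0.1]
opening: 0.0353
grip_force: 40.1
```

Call:
apply_moves(rows=[[0,0,10,0,0,0,1],[0,0,10,0,0,0,1],[0,0,7,0,0,0,1],[0,0,5,0,0,0,1],[0,0,3,0,0,0,1],[0,0,0,0,0,0,1],[0,0,0,0,0,0,1],[0,0,0,0,0,0,1]])

```text
time: 9.35
position: [0.5129, 0.272, 0.1793]
tcp_rot: [3.141, 0.0, 2.126]
contact_force: [0.2, 0.3, 0.2]
opening: 0.0351
grip_force: 40.2
```

Down 2 mm, release, and lift.

Call:
apply_moves(rows=[[0,0,1.5,0,0,0,1],[0,0,0,0,0,0,1],[0,0,0,0,0,0,0.43],[0,0,0,0,0,0,0.43],[0,0,0,0,0,0,0.43],[0,0,0,0,0,0,0.43],[0,0,-10,0,0,0,0.43],[0,0,-15,0,0,0,0.43]])

```text
time: 10.02
position: [0.5121, 0.2716, 0.202]
tcp_rot: [-3.139, -0.0, 2.126]
contact_force: [0.9, -0.7, 0.9]
opening: 0.0483
grip_force: 0.0
```

Call:
apply_moves(rows=[[0,0,-15,0,0,0,0.43],[0,0,-15,0,0,0,0.43],[0,0,-15,0,0,0,0.43],[0,0,-15,0,0,0,0.43],[0,0,-15,0,0,0,0.43],[0,0,-10,0,0,0,0.43],[0,0,0,0,0,0,0.43],[0,0,0,0,0,0,0.43]])

```text
time: 10.68
position: [0.5128, 0.2718, 0.288]
tcp_rot: [3.141, 0.0, 2.126]
contact_force: [-0.1, -0.5, -0.3]
opening: 0.0492
grip_force: 0.0
```

```bash
python3 -c "
from h import *
plan(.4856,-.0396,.25,137.7,15)"
```

```text
N 15 row [-15.0, -14.6, 2.5] [0.0, 0.0, -1.06] |t| 21.1 dyaw 15.9
```

Call:
apply_moves(rows=[[-15,-14.6,0,0,0,-1,0.4],[-15,-14.6,0,0,0,-1,0.4],[-15,-14.6,0,0,0,-1,0.4],[-15,-14.6,0,0,0,-1,0.4],[-15,-14.6,0,0,0,-1,0.4],[-15,-14.6,0,0,0,-1,0.4],[-15,-14.6,0,0,0,-1,0.4],[-15,-14.6,0,0,0,-1,0.4]])

```text
time: 11.35
position: [0.486, 0.1054, 0.2863]
tcp_rot: [-3.14, -0.001, 2.267]
contact_force: [0.5, 0.1, -0.1]
opening: 0.0511
grip_force: 0.0
```

Call:
apply_moves(rows=[[-15,-14.6,5,0,0,-1,0.4],[-15,-14.6,5,0,0,-1,0.4],[-15,-14.6,5,0,0,-1,0.4],[-15,-14.6,5,0,0,-1,0.4],[-15,-14.6,5,0,0,-1,0.4],[-15,-14.6,5,0,0,-1.5,0.4],[-15,-14.6,5,0,0,-1.5,0.4],[0,0,0,0,0,0,0.4]])

```text
time: 12.02
position: [0.4825, -0.0443, 0.2502]
tcp_rot: [-3.137, -0.002, 2.4]
contact_force: [-0.5, -1.1, 0.9]
opening: 0.0514
grip_force: 0.0
```

```bash
cat >> h.py <<'E'
def strip(P,im,c):
    m=(np.hypot(P[...,0]-c[0],P[...,1]-c[1])<.03)&(P[...,2]>.0335)&(P[...,2]<.05)&(im.max(-1)<110)
    q=P[m][:,:2].astype(np.float32)*1000; return cv2.minAreaRect(q),m.sum()
def choke(P,im,c):
    m=(np.hypot(P[...,0]-c[0],P[...,1]-c[1])<.027)&(P[...,2]>.013)&(P[...,2]<.05)
    q=P[m][:,:2].astype(np.float32)*1000; return cv2.minEnclosingCircle(q),m.sum()
E
python3 - <<'E'
from h import *
plan(.4856,-.0396,.177,137.7,6)
print(arm.state()['q'].round(2))
im,d,c,M=cap("wrist");P=cloud(d,c,M);print(strip(P,im,(.4856,-.0396)),choke(P,im,(.5717,.0916)),choke(P,im,(.6617,.052)))
E
```

```text
N 6 row [0.1, 0.9, 12.2] [-0.04, -0.02, -0.03] |t| 12.2 dyaw 0.2
[ 0.65  0.57 -0.77  2.07  0.6   0.74  0.32]
(((483.7243347167969, -39.83517074584961), (35.77903747558594, 13.508091926574707), 46.45705032348633), np.int64(979)) (((569.7560424804688, 92.25270080566406), 18.471403121948242), np.int64(2128)) (((660.3237915039062, 52.39310836791992), 18.688692092895508), np.int64(1608))
```

Call:
apply_moves(rows=[[0.3,0.7,12,0,0,0.5,0.4],[0.3,0.7,12,0,0,0,0.4],[0.3,0.7,12,0,0,0,0.4],[0.3,0.7,12,0,0,0,0.4],[0.3,0.7,12,0,0,0,0.4],[0.3,0.7,8,0,0,0,0.4],[0,0,5,0,0,0,0.4],[0,0,0,0,0,0,0.4]])

```text
time: 12.73
position: [0.4844, -0.0351, 0.1782]
tcp_rot: [-3.14, -0.002, 2.397]
contact_force: [0.1, -0.1, 0.5]
opening: 0.0514
grip_force: 0.0
```

Call:
apply_moves(rows=[[0,0,0,0,0,0,1],[0,0,0,0,0,0,1],[0,0,0,0,0,0,1],[0,0,0,0,0,0,1],[0,0,0,0,0,0,1],[0,0,0,0,0,0,1],[0,0,-5,0,0,0,1],[0,0,-15,0,0,0,1]], newtons=40)

```text
time: 13.4
position: [0.484, -0.0355, 0.1985]
tcp_rot: [-3.14, -0.003, 2.397]
contact_force: [-0.7, -0.3, -0.2]
opening: 0.0354
grip_force: 40.2
```

Call:
apply_moves(rows=[[0,0,-20,0,0,0,1],[0,0,-20,0,0,0,1],[0,0,-20,0,0,0,1],[0,0,-20,0,0,0,1],[0,0,-10,0,0,0,1],[0,0,-10,0,0,0,1],[0,0,0,0,0,0,1],[0,0,0,0,0,0,1]])

```text
time: 14.07
position: [0.4847, -0.0357, 0.2992]
tcp_rot: [-3.141, 0.0, 2.396]
contact_force: [0.2, 1.0, -0.7]
opening: 0.0356
grip_force: 40.2
```

```bash
python3 -c "
from h import *
inb(.059,-.022,.3,15)"
```

```text
N 15 row [17.5, 15.1, -0.1] [-0.0, 0.0, 1.04] |t| 23.1 dyaw -15.6
```

Call:
apply_moves(rows=[[17.5,15.1,0,0,0,1,1],[17.5,15.1,0,0,0,1,1],[17.5,15.1,0,0,0,1,1],[17.5,15.1,0,0,0,1,1],[17.5,15.1,0,0,0,1,1],[17.5,15.1,0,0,0,1,1],[17.5,15.1,0,0,0,1,1],[17.5,15.1,0,0,0,1,1]])

```text
time: 14.73
position: [0.4745, 0.1499, 0.298]
tcp_rot: [-3.139, -0.001, 2.256]
contact_force: [0.3, -0.1, -1.0]
opening: 0.035
grip_force: 40.2
```

Call:
apply_moves(rows=[[17.5,15.1,0,0,0,1,1],[17.5,15.1,0,0,0,1,1],[17.5,15.1,0,0,0,1,1],[17.5,15.1,0,0,0,1.1,1],[17.5,15.1,0,0,0,1.1,1],[17.5,15.1,0,0,0,1.1,1],[17.5,15.1,0,0,0,1.1,1],[0,0,0,0,0,0,1]])

```text
time: 15.4
position: [0.4868, 0.3147, 0.2984]
tcp_rot: [3.141, -0.004, 2.132]
contact_force: [0.3, 1.1, -0.2]
opening: 0.035
grip_force: 40.2
```

Call:
apply_moves(rows=[[0,0,0,0,0,0,1],[0,0,0,0,0,0,1],[0,0,0,0,0,0,1],[0,0,0,0,0,0,1],[0,0,0,0,0,0,1],[0,0,0,0,0,0,1],[0,0,0,0,0,0,1],[0,0,0,0,0,0,1]])

```text
time: 16.07
position: [0.4881, 0.3099, 0.2995]
tcp_rot: [3.141, 0.0, 2.127]
contact_force: [-0.7, 0.2, -1.0]
opening: 0.0351
grip_force: 40.2
```

```bash
python3 -c "
from h import *
inb(.059,-.024,.178,10)"
```

```text
N 10 row [0.0, 0.1, 12.1] [0.0, 0.0, 0.02] |t| 12.1 dyaw -0.2
```

Call:
apply_moves(rows=[[0,0.1,15,0,0,0,1],[0,0.1,15,0,0,0,1],[0,0.1,15,0,0,0,1],[0,0.1,15,0,0,0,1],[0,0.1,15,0,0,0,1],[0,0.1,15,0,0,0,1],[0,0.1,10,0,0,0,1],[0,0.1,10,0,0,0,1]])

```text
time: 16.73
position: [0.4884, 0.3106, 0.1877]
tcp_rot: [-3.14, -0.0, 2.128]
contact_force: [0.3, 0.3, -1.3]
opening: 0.0354
grip_force: 40.2
```

Call:
apply_moves(rows=[[0,0,6,0,0,0,1],[0,0,4,0,0,0,1],[0,0,1.5,0,0,0,1],[0,0,0,0,0,0,1],[0,0,0,0,0,0,0.43],[0,0,0,0,0,0,0.43],[0,0,0,0,0,0,0.43],[0,0,0,0,0,0,0.43]])

```text
time: 17.4
position: [0.4888, 0.3106, 0.1779]
tcp_rot: [3.141, 0.0, 2.127]
contact_force: [-0.5, 0.7, 0.3]
opening: 0.0488
grip_force: 0.0
```

Call:
apply_moves(rows=[[0,0,-10,0,0,0,0.43],[0,0,-15,0,0,0,0.43],[0,0,-15,0,0,0,0.43],[0,0,-15,0,0,0,0.43],[0,0,-15,0,0,0,0.43],[0,0,-20,0,0,0,0.43],[0,0,-10,0,0,0,0.43],[0,0,0,0,0,0,0.43]])

```text
time: 18.07
position: [0.4893, 0.3113, 0.2812]
tcp_rot: [3.136, 0.0, 2.127]
contact_force: [0.7, 0.6, -0.8]
opening: 0.0487
grip_force: 0.0
```

```bash
python3 -c "
from h import *
plan(.5705,.092,.25,121.7,15)"
```

```text
N 15 row [-15.3, -3.1, 2.1] [0.02, 0.0, 0.01] |t| 15.7 dyaw -0.2
```

Call:
apply_moves(rows=[[-20.9,-4.2,0,0,0,0,0.38],[-20.9,-4.2,0,0,0,0,0.38],[-20.9,-4.2,0,0,0,0,0.38],[-20.9,-4.2,0,0,0,0,0.38],[-20.9,-4.2,0,0,0,0,0.38],[-20.9,-4.2,0,0,0,0,0.38],[-20.9,-4.2,10,0,0,0,0.38],[-20.9,-4.2,10,0,0,0,0.38]])

```text
time: 18.73
position: [0.5488, 0.1497, 0.2576]
tcp_rot: [3.141, 0.0, 2.127]
contact_force: [0.5, 0.3, 0.3]
opening: 0.053
grip_force: 0.0
```

Call:
apply_moves(rows=[[-20.9,-4.2,10,0,0,0,0.38],[-20.9,-4.2,0,0,0,0,0.38],[-20.9,-4.2,0,0,0,0,0.38],[0,0,0,0,0,0,0.38],[0,0,0,0,0,0,0.38],[0,0,0,0,0,0,0.38],[0,0,0,0,0,0,0.38],[0,0,0,0,0,0,0.38]])

```text
time: 19.4
position: [0.5705, 0.0924, 0.2479]
tcp_rot: [3.141, -0.0, 2.13]
contact_force: [-0.1, -0.1, 0.3]
opening: 0.053
grip_force: 0.0
```

```bash
python3 - <<'E'
from h import *
im,d,c,M=cap("wrist");P=cloud(d,c,M);a=choke(P,im,(.5707,.092));b=choke(P,im,(.6605,.0523));print(a,b)
cv2.imwrite("pics/w4.png",im)
plan(a[0][0][0]/1000,a[0][0][1]/1000,.1765,121.7,6)
E
```

```text
(((569.9130249023438, 92.41413879394531), 18.224992752075195), np.int64(1635)) (((652.518798828125, 43.944210052490234), 13.715412139892578), np.int64(284))
N 6 row [0.1, -0.1, 11.9] [0.0, -0.0, 0.05] |t| 11.9 dyaw -0.3
```

View pics/w4.png

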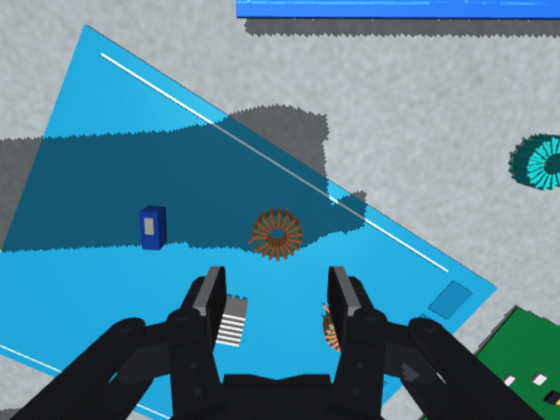

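The copper choke sits between the fingers at (276,233). Descending and gripping at 30 N.

Call:
apply_moves(rows=[[0,0,12,0,0,0,0.4],[0,0,12,0,0,0,0.4],[0,0,12,0,0,0,0.4],[0,0,12,0,0,0,0.4],[0,0,11,0,0,0,0.4],[0,0,8,0,0,0,0.4],[0,0,4,0,0,0,0.4],[0,0,0,0,0,0,0.4]])

```text
time: 20.12
position: [0.5705, 0.0911, 0.1755]
tcp_rot: [-3.14, -0.001, 2.128]
contact_force: [-0.7, -0.4, -0.4]
opening: 0.0512
grip_force: 0.0
```

Call:
apply_moves(rows=[[0,0,0.5,0,0,0,1],[0,0,0,0,0,0,1],[0,0,0,0,0,0,1],[0,0,0,0,0,0,1],[0,0,0,0,0,0,1],[0,0,0,0,0,0,1],[0,0,-5,0,0,0,1],[0,0,-15,0,0,0,1]], newtons=30)

```text
time: 20.78
position: [0.57, 0.0907, 0.1953]
tcp_rot: [-3.138, -0.001, 2.128]
contact_force: [-0.4, -0.2, -0.6]
opening: 0.0347
grip_force: 30.0
```

Call:
apply_moves(rows=[[0,0,-20,0,0,0,1],[0,0,-20,0,0,0,1],[0,0,-20,0,0,0,1],[0,0,-20,0,0,0,1],[0,0,-10,0,0,0,1],[0,0,-10,0,0,0,1],[0,0,0,0,0,0,1],[0,0,0,0,0,0,1]])

```text
time: 21.45
position: [0.5708, 0.0909, 0.2965]
tcp_rot: [3.141, 0.0, 2.127]
contact_force: [-0.1, -0.4, -0.7]
opening: 0.0348
grip_force: 30.0
```

```bash
python3 -c "
from h import *
inb(-.059,-.022,.3,12);print(arm.state()['q'].round(2))"
```

```text
N 12 row [19.0, 13.6, -0.3] [0.0, 0.0, 0.02] |t| 23.4 dyaw -0.2
[ 0.34  0.62 -0.75  1.83  0.52  0.9  -0.09]
```

Call:
apply_moves(rows=[[19,13.6,0,0,0,0,1],[19,13.6,0,0,0,0,1],[19,13.6,0,0,0,0,1],[19,13.6,0,0,0,0,1],[19,13.6,0,0,0,0,1],[19,13.6,0,0,0,0,1],[19,13.6,0,0,0,0,1],[19,13.6,0,0,0,0,1]])

```text
time: 22.12
position: [0.5825, 0.2785, 0.2945]
tcp_rot: [-3.139, -0.0, 2.128]
contact_force: [1.0, -1.1, -0.9]
opening: 0.0348
grip_force: 30.0
```

Call:
apply_moves(rows=[[19,13.6,0,0,0,0,1],[19,13.6,0,0,0,0,1],[19,13.6,0,0,0,0,1],[19,13.6,0,0,0,0,1],[0,0,0,0,0,0,1],[0,0,0,0,0,0,1],[0,0,0,0,0,0,1],[0,0,0,0,0,0,1]])

```text
time: 22.78
position: [0.5893, 0.3694, 0.2953]
tcp_rot: [-3.14, 0.001, 2.126]
contact_force: [-0.5, -0.3, -0.7]
opening: 0.0347
grip_force: 30.1
```

```bash
python3 -c "
from h import *
inb(-.059,-.022,.1775,10)"
```

```text
N 10 row [0.1, 0.1, 11.8] [-0.01, 0.01, 0.01] |t| 11.8 dyaw -0.1
```

Call:
apply_moves(rows=[[0.1,0.1,15,0,0,0,1],[0.1,0.1,15,0,0,0,1],[0.1,0.1,15,0,0,0,1],[0.1,0.1,15,0,0,0,1],[0.1,0.1,15,0,0,0,1],[0.1,0.1,15,0,0,0,1],[0.1,0.1,10,0,0,0,1],[0.1,0.1,8,0,0,0,1]])

```text
time: 23.45
position: [0.5889, 0.3718, 0.1862]
tcp_rot: [-3.14, -0.0, 2.128]
contact_force: [0.3, 0.0, -0.4]
opening: 0.035
grip_force: 30.1
```

Call:
apply_moves(rows=[[0,0,6,0,0,0,1],[0,0,4,0,0,0,1],[0,0,1,0,0,0,1],[0,0,0,0,0,0,1],[0,0,0,0,0,0,0.43],[0,0,0,0,0,0,0.43],[0,0,0,0,0,0,0.43],[0,0,0,0,0,0,0.43]])

```text
time: 24.12
position: [0.5894, 0.372, 0.1779]
tcp_rot: [3.141, 0.0, 2.127]
contact_force: [0.6, 0.1, -0.5]
opening: 0.0484
grip_force: 0.0
```

Call:
apply_moves(rows=[[0,0,-10,0,0,0,0.43],[0,0,-15,0,0,0,0.43],[0,0,-15,0,0,0,0.43],[0,0,-15,0,0,0,0.43],[0,0,-15,0,0,0,0.43],[0,0,-20,0,0,0,0.43],[0,0,-10,0,0,0,0.43],[0,0,0,0,0,0,0.43]])

```text
time: 24.78
position: [0.5899, 0.3727, 0.2815]
tcp_rot: [3.136, -0.0, 2.127]
contact_force: [0.2, 1.1, 0.3]
opening: 0.0486
grip_force: 0.0
```

```bash
python3 -c "
from h import *
plan(.6605,.0523,.25,121.7,13)"
```

```text
N 13 row [-23.8, -8.4, 2.4] [0.03, -0.0, 0.01] |t| 25.4 dyaw -0.2
```

Call:
apply_moves(rows=[[-23.8,-8.4,0,0,0,0,0.38],[-23.8,-8.4,0,0,0,0,0.38],[-23.8,-8.4,0,0,0,0,0.38],[-23.8,-8.4,0,0,0,0,0.38],[-23.8,-8.4,0,0,0,0,0.38],[-23.8,-8.4,0,0,0,0,0.38],[-23.8,-8.4,0,0,0,0,0.38],[-23.8,-8.4,0,0,0,0,0.38]])

```text
time: 25.45
position: [0.6327, 0.1733, 0.2767]
tcp_rot: [-3.14, -0.0, 2.128]
contact_force: [-0.2, 0.6, -0.3]
opening: 0.0531
grip_force: 0.0
```

Call:
apply_moves(rows=[[-23.8,-8.4,6,0,0,0,0.38],[-23.8,-8.4,6,0,0,0,0.38],[-23.8,-8.4,6,0,0,0,0.38],[-23.8,-8.4,6,0,0,0,0.38],[-23.8,-8.4,6,0,0,0,0.38],[0,0,0,0,0,0,0.38],[0,0,0,0,0,0,0.38],[0,0,0,0,0,0,0.38]])

```text
time: 26.12
position: [0.6597, 0.0521, 0.247]
tcp_rot: [-3.141, -0.001, 2.128]
contact_force: [0.1, 0.7, 0.0]
opening: 0.0532
grip_force: 0.0
```

```bash
python3 - <<'E'
from h import *
im,d,c,M=cap("wrist");P=cloud(d,c,M);a=choke(P,im,(.6605,.0523));print(a)
plan(a[0][0][0]/1000,a[0][0][1]/1000,.1765,121.7,6)
E
```

```text
(((661.0152587890625, 52.56544494628906), 18.184528350830078), np.int64(1638))
N 6 row [-0.2, 0.2, 11.8] [0.0, -0.01, 0.05] |t| 11.8 dyaw -0.3
```

Call:
apply_moves(rows=[[0,0.4,12,0,0,0,0.4],[0,0.4,12,0,0,0,0.4],[0,0.4,12,0,0,0,0.4],[0,0,12,0,0,0,0.4],[0,0,11,0,0,0,0.4],[0,0,8,0,0,0,0.4],[0,0,4,0,0,0,0.4],[0,0,0,0,0,0,0.4]])

```text
time: 26.83
position: [0.6606, 0.0522, 0.1749]
tcp_rot: [-3.14, -0.001, 2.128]
contact_force: [0.9, -0.3, 0.5]
opening: 0.0511
grip_force: 0.0
```

Call:
apply_moves(rows=[[0,0,0,0,0,0,1],[0,0,0,0,0,0,1],[0,0,0,0,0,0,1],[0,0,0,0,0,0,1],[0,0,0,0,0,0,1],[0,0,0,0,0,0,1],[0,0,-5,0,0,0,1],[0,0,-15,0,0,0,1]], newtons=30)

```text
time: 27.5
position: [0.6601, 0.0519, 0.1949]
tcp_rot: [-3.138, -0.002, 2.128]
contact_force: [0.2, -1.1, -0.2]
opening: 0.0348
grip_force: 30.0
```

Call:
apply_moves(rows=[[0,0,-20,0,0,0,1],[0,0,-20,0,0,0,1],[0,0,-20,0,0,0,1],[0,0,-20,0,0,0,1],[0,0,-10,0,0,0,1],[0,0,-10,0,0,0,1],[0,0,0,0,0,0,1],[0,0,0,0,0,0,1]])

```text
time: 28.17
position: [0.661, 0.0521, 0.2965]
tcp_rot: [3.142, 0.0, 2.127]
contact_force: [-0.4, -1.3, -0.9]
opening: 0.0351
grip_force: 30.0
```

```bash
python3 -c "
from h import *
inb(-.059,.022,.3,12);print(arm.state()['q'].round(2))"
```

```text
N 12 row [22.0, 9.0, -0.3] [0.0, 0.0, 0.02] |t| 23.8 dyaw -0.2
[ 0.35  0.73 -0.71  1.61  0.55  1.    0.02]
```

Call:
apply_moves(rows=[[22,9,0,0,0,0,1],[22,9,0,0,0,0,1],[22,9,0,0,0,0,1],[22,9,0,0,0,0,1],[22,9,0,0,0,0,1],[22,9,0,0,0,0,1],[22,9,0,0,0,0,1],[22,9,0,0,0,0,1]])

```text
time: 28.83
position: [0.6285, 0.2405, 0.2946]
tcp_rot: [-3.139, -0.001, 2.128]
contact_force: [-0.2, -0.3, -0.4]
opening: 0.0348
grip_force: 30.0
```

Call:
apply_moves(rows=[[22,9,0,0,0,0,1],[22,9,0,0,0,0,1],[22,9,0,0,0,0,1],[22,9,0,0,0,0,1],[0,0,0,0,0,0,1],[0,0,0,0,0,0,1],[0,0,0,0,0,0,1],[0,0,0,0,0,0,1]])

```text
time: 29.5
position: [0.6138, 0.3318, 0.2953]
tcp_rot: [-3.14, 0.001, 2.126]
contact_force: [-0.4, -0.2, -0.6]
opening: 0.0345
grip_force: 30.0
```

```bash
python3 -c "
from h import *
inb(-.059,.022,.177,10)"
```

```text
N 10 row [0.2, 0.0, 11.8] [-0.01, 0.01, 0.01] |t| 11.8 dyaw -0.1
```

Call:
apply_moves(rows=[[0.2,0,15,0,0,0,1],[0.2,0,15,0,0,0,1],[0.2,0,15,0,0,0,1],[0.2,0,15,0,0,0,1],[0.2,0,15,0,0,0,1],[0.2,0,15,0,0,0,1],[0.2,0,10,0,0,0,1],[0.2,0,8,0,0,0,1]])

```text
time: 30.17
position: [0.612, 0.3347, 0.1862]
tcp_rot: [-3.14, -0.0, 2.128]
contact_force: [0.0, -0.0, -0.7]
opening: 0.0341
grip_force: 30.1
```

Call:
apply_moves(rows=[[0,0,6,0,0,0,1],[0,0,4,0,0,0,1],[0,0,1.2,0,0,0,1],[0,0,0,0,0,0,1],[0,0,0,0,0,0,0.43],[0,0,0,0,0,0,0.43],[0,0,0,0,0,0,0.43],[0,0,0,0,0,0,0.43]])

```text
time: 30.83
position: [0.6126, 0.3348, 0.1777]
tcp_rot: [3.141, 0.0, 2.127]
contact_force: [0.3, -0.1, 0.3]
opening: 0.0487
grip_force: 0.0
```

Call:
apply_moves(rows=[[0,0,-10,0,0,0,0.43],[0,0,-15,0,0,0,0.43],[0,0,-20,0,0,0,0.43],[0,0,-20,0,0,0,0.43],[0,0,-25,0,0,0,0.43],[0,0,-25,0,0,0,0.43],[0,0,-25,0,0,0,0.43],[0,0,-10,0,0,0,0.43]])

```text
time: 31.5
position: [0.6128, 0.3357, 0.333]
tcp_rot: [3.134, 0.0, 2.128]
contact_force: [0.4, 0.2, 0.9]
opening: 0.0489
grip_force: 0.0
```

Call:
apply_moves(rows=[[-22,-9,0,0,0,0,0.43],[-22,-9,0,0,0,0,0.43],[-22,-9,0,0,0,0,0.43],[-22,-9,0,0,0,0,0.43],[0,0,0,0,0,0,0.43],[0,0,0,0,0,0,0.43],[0,0,0,0,0,0,0.43],[0,0,0,0,0,0,0.43]])

```text
time: 32.17
position: [0.6277, 0.2425, 0.3275]
tcp_rot: [3.141, -0.001, 2.13]
contact_force: [-0.1, -0.2, 0.1]
opening: 0.0485
grip_force: 0.0
```

```bash
python3 - <<'E'
from h import *
s=arm.state();print(s['position'],s['q'].round(2))
im,d,c,M=cap("wrist");P=cloud(d,c,M);cv2.imwrite("pics/w5.png",im);print(tote(im,P,B[:2]))
im,d,c,M=cap("scene");P=cloud(d,c,M);print(tote(im,P,(.5414,-.3055),False));np.savez("s2.npz",im=im,P=P)
E
```

```text
[0.62769708 0.24250473 0.32751925] [ 0.07  0.72 -0.73  1.57  0.53  1.06 -0.25]
{'web': (((551.3175659179688, 321.3433837890625), (10.038686752319336, 59.613800048828125), 31.726924896240234), np.int64(1193))}
{'web': (((541.2741088867188, -305.1304931640625), (59.341705322265625, 9.983406066894531), 39.93287658691406), np.int64(124))}
```

View pics/w5.png

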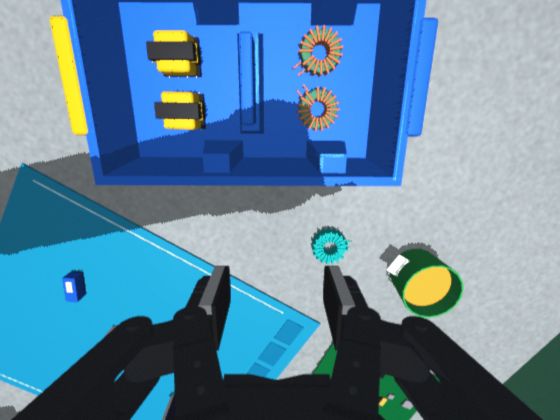

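All four parts are placed: transformers at (176,50) and (180,110), chokes at (320,50) and (318,108). Now for the grey tote.

```bash
python3 -c "
from h import *
plan(.5413,-.3051,.32,219.9,21)"
```

```text
N 21 row [-1.2, -29.9, 0.3] [0.0, -0.0, -4.66] |t| 29.9 dyaw 97.9
```

Call:
apply_moves(rows=[[-1.2,-29.9,0,0,0,-4.6,0.6],[-1.2,-29.9,0,0,0,-4.6,0.6],[-1.2,-29.9,0,0,0,-4.6,0.6],[-1.2,-29.9,0,0,0,-4.6,0.6],[-1.2,-29.9,0,0,0,-4.7,0.6],[-1.2,-29.9,0,0,0,-4.7,0.6],[-1.2,-29.9,0,0,0,-4.7,0.6],[-1.2,-29.9,0,0,0,-4.7,0.6]])

```text
time: 32.93
position: [0.477, 0.06, 0.3273]
tcp_rot: [-3.141, 0.0, 2.784]
contact_force: [0.2, 0.0, -0.2]
opening: 0.0343
grip_force: 0.0
```

Call:
apply_moves(rows=[[-1.2,-29.9,0,0,0,-4.7,0.6],[-1.2,-29.9,0,0,0,-4.7,0.6],[-1.2,-29.9,0,0,0,-4.7,0.6],[-1.2,-29.9,0,0,0,-4.7,0.6],[-1.2,-29.9,0,0,0,-4.7,0.6],[-1.2,-29.9,0,0,0,-4.7,0.6],[-1.2,-29.9,0,0,0,-4.7,0.6],[-1.2,-29.9,0,0,0,-4.7,0.6]])

```text
time: 33.6
position: [0.4694, -0.1762, 0.3274]
tcp_rot: [-3.141, -0.0, -2.845]
contact_force: [0.2, -0.5, -0.4]
opening: 0.0341
grip_force: 0.0
```

```bash
python3 -c "
from h import *
print(arm.state()['q'].round(2))
plan(.5413,-.3051,.32,219.9,10)"
```

```text
[ 1.17  0.63 -1.14  1.98  0.69  0.99  1.56]
N 10 row [-0.5, -14.8, 0.7] [-0.0, -0.0, -2.29] |t| 14.9 dyaw 22.9
```

Call:
apply_moves(rows=[[-0.5,-14.8,0,0,0,-2.3,0.6],[-0.5,-14.8,0,0,0,-2.3,0.6],[-0.5,-14.8,0,0,0,-2.3,0.6],[-0.5,-14.8,0,0,0,-2.3,0.6],[-0.5,-14.8,0,0,0,-2.3,0.6],[-0.5,-14.8,0,0,0,-2.3,0.6],[-0.5,-14.8,0,0,0,-2.3,0.6],[-0.5,-14.8,0,0,0,-2.3,0.6]])

```text
time: 34.27
position: [0.5232, -0.2807, 0.3272]
tcp_rot: [3.142, 0.0, -2.526]
contact_force: [-0.1, 0.6, -0.0]
opening: 0.0341
grip_force: 0.0
```

Call:
apply_moves(rows=[[-0.5,-14.8,0,0,0,-2.3,0.6],[0,0,0,0,0,0,0.6],[0,0,0,0,0,0,0.6],[0,0,0,0,0,0,0.6],[0,0,0,0,0,0,0.6],[0,0,0,0,0,0,0.6],[0,0,0,0,0,0,0.6],[0,0,0,0,0,0,0.6]])

```text
time: 34.93
position: [0.5312, -0.2922, 0.3273]
tcp_rot: [-3.141, -0.0, -2.489]
contact_force: [-0.3, -0.2, 0.1]
opening: 0.0344
grip_force: 0.0
```

```bash
python3 - <<'E'
from h import *
print(arm.state()['q'].round(2))
im,d,c,M=cap("wrist");P=cloud(d,c,M);cv2.imwrite("pics/w6.png",im);t=tote(im,P,(.5413,-.3051),False);print(t)
c=t['web'][0][0] if t else (541,-305)
plan(c[0]/1000,c[1]/1000,.199,219.9,10)
E
```

```text
[ 1.2   0.81 -1.13  1.73  0.8   1.14  2.05]
{'web': (((542.3981323242188, -306.7153625488281), (59.392860412597656, 10.11623764038086), 39.95964813232422), np.int64(774))}
N 10 row [0.0, -1.8, 12.8] [-0.0, -0.0, -0.25] |t| 13.0 dyaw 2.5
```

View pics/w6.png

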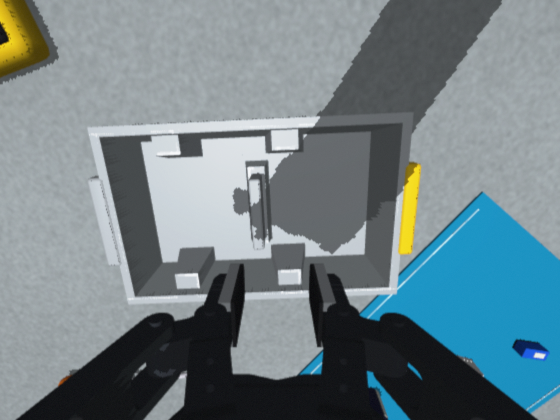

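The grey web shows at (258,210). I'll align over it, then descend and pinch.

Call:
apply_moves(rows=[[0,-3.6,8,0,0,-0.5,0.6],[0,-3.6,8,0,0,-0.5,0.6],[0,-3.6,8,0,0,-0.5,0.6],[0,-3.6,8,0,0,-0.5,0.6],[0,-3.6,8,0,0,-0.5,0.6],[0,0,8,0,0,0,0.6],[0,0,8,0,0,0,0.6],[0,0,0,0,0,0,0.6]])

```text
time: 35.65
position: [0.5419, -0.3064, 0.269]
tcp_rot: [3.139, -0.001, -2.445]
contact_force: [0.8, -0.0, 0.0]
opening: 0.0343
grip_force: 0.0
```

```bash
python3 -c "
from h import *
print(arm.state()['q'].round(2))
plan(.5424,-.3067,.199,219.9,6)"
```

```text
[ 1.17  0.9  -1.07  1.72  0.88  1.09  2.07]
N 6 row [-0.0, -0.1, 11.7] [0.03, -0.01, 0.0] |t| 11.7 dyaw -0.0
```

Call:
apply_moves(rows=[[0,0,12,0,0,0,0.6],[0,0,12,0,0,0,0.6],[0,0,12,0,0,0,0.6],[0,0,12,0,0,0,0.6],[0,0,11,0,0,0,0.6],[0,0,7,0,0,0,0.6],[0,0,3,0,0,0,0.6],[0,0,0,0,0,0,0.6]])

```text
time: 36.32
position: [0.5423, -0.3064, 0.2012]
tcp_rot: [3.14, -0.0, -2.445]
contact_force: [-0.6, 0.1, 0.7]
opening: 0.0341
grip_force: 0.0
```

Call:
apply_moves(rows=[[0,0,0,0,0,0,1],[0,0,0,0,0,0,1],[0,0,0,0,0,0,1],[0,0,0,0,0,0,1],[0,0,0,0,0,0,1],[0,0,0,0,0,0,1],[0,0,0,0,0,0,1],[0,0,0,0,0,0,1]], newtons=80)

```text
time: 36.98
position: [0.5429, -0.3065, 0.203]
tcp_rot: [-3.14, 0.0, -2.445]
contact_force: [-1.0, 0.0, 5.3]
opening: 0.0081
grip_force: 80.5
```

Call:
apply_moves(rows=[[0,0,-3,0,0,0,1],[0,0,-6,0,0,0,1],[0,0,-12,0,0,0,1],[0,0,-20,0,0,0,1],[0,0,-20,0,0,0,1],[0,0,-20,0,0,0,1],[0,0,-20,0,0,0,1],[0,0,-20,0,0,0,1]])

```text
time: 37.65
position: [0.5423, -0.3064, 0.3249]
tcp_rot: [-3.141, -0.0, -2.445]
contact_force: [-0.5, -0.8, -1.8]
opening: 0.0081
grip_force: 79.5
```

Call:
apply_moves(rows=[[0,0,-15,0,0,0,1],[0,0,-10,0,0,0,1],[0,0,-4,0,0,0,1],[0,0,0,0,0,0,1],[0,0,0,0,0,0,1],[0,0,0,0,0,0,1],[0,0,0,0,0,0,1],[0,0,0,0,0,0,1]])

```text
time: 38.32
position: [0.5424, -0.3065, 0.3513]
tcp_rot: [3.14, -0.0, -2.445]
contact_force: [0.2, -0.8, -0.8]
opening: 0.0082
grip_force: 79.6
```

```bash
python3 - <<'E'
from h import *
s=arm.state();print(s['q'].round(2),s['position'])
im,d,c,M=cap("scene");cv2.imwrite("pics/s3.png",im);P=cloud(d,c,M)
inb(0,0,.35,30)
E
```

```text
[ 1.21  0.81 -1.15  1.67  0.79  1.2   2.13] [ 0.54237541 -0.30651438  0.35129682]
N 30 row [2.8, 23.6, 0.1] [0.0, -0.0, 3.27] |t| 23.7 dyaw -98.2
```

View pics/s3.png

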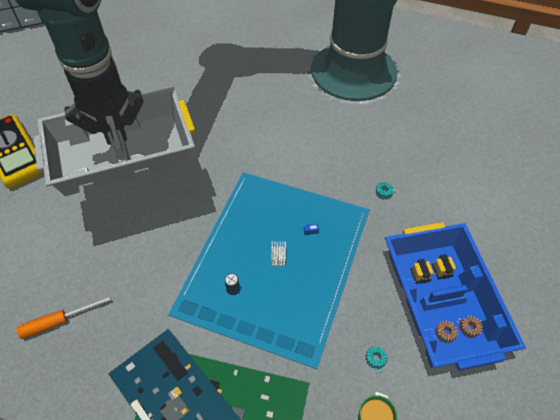

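The tote is held level and clear. Carrying and turning it over to the blue tote.

Call:
apply_moves(rows=[[1,8,0,0,0,1,1],[2,16,0,0,0,2.2,1],[2.8,23.6,0,0,0,3.3,1],[2.8,23.6,0,0,0,3.3,1],[2.8,23.6,0,0,0,3.3,1],[2.8,23.6,0,0,0,3.3,1],[2.8,23.6,0,0,0,3.3,1],[2.8,23.6,0,0,0,3.3,1]])

```text
time: 39.03
position: [0.4417, -0.1727, 0.3519]
tcp_rot: [3.142, -0.001, -2.851]
contact_force: [0.5, -0.4, -1.1]
opening: 0.0083
grip_force: 79.6
```

Call:
apply_moves(rows=[[2.8,23.6,0,0,0,3.3,1],[2.8,23.6,0,0,0,3.3,1],[2.8,23.6,0,0,0,3.3,1],[2.8,23.6,0,0,0,3.3,1],[2.8,23.6,0,0,0,3.3,1],[2.8,23.6,0,0,0,3.3,1],[2.8,23.6,0,0,0,3.3,1],[2.8,23.6,0,0,0,3.3,1]])

```text
time: 39.7
position: [0.4024, 0.0117, 0.3521]
tcp_rot: [-3.14, -0.0, 2.972]
contact_force: [0.1, -0.5, -1.7]
opening: 0.0083
grip_force: 79.6
```

Call:
apply_moves(rows=[[2.8,23.6,0,0,0,3.3,1],[2.8,23.6,0,0,0,3.3,1],[2.8,23.6,0,0,0,3.3,1],[2.8,23.6,0,0,0,3.3,1],[2.8,23.6,0,0,0,3.3,1],[2.8,23.6,0,0,0,3.3,1],[2.8,23.6,0,0,0,3.3,1],[2.8,23.6,0,0,0,3.3,1]])

```text
time: 40.37
position: [0.4493, 0.1944, 0.352]
tcp_rot: [-3.141, 0.0, 2.513]
contact_force: [1.3, 0.3, -1.4]
opening: 0.0082
grip_force: 79.6
```

```bash
python3 -c "
from h import *
print(arm.state()['q'].round(2))
inb(0,0,.35,8)"
```

```text
[ 0.31  0.45 -0.97  1.99  0.47  0.94  0.05]
N 8 row [2.5, 20.3, 0.2] [-0.01, 0.0, 2.78] |t| 20.5 dyaw -22.3
```

Call:
apply_moves(rows=[[2.5,20.3,0,0,0,2.8,1],[2.5,20.3,0,0,0,2.8,1],[2.5,20.3,0,0,0,2.8,1],[2.5,20.3,0,0,0,2.8,1],[2.5,20.3,0,0,0,2.8,1],[2,16,0,0,0,2.2,1],[1.5,10,0,0,0,1.5,1],[0,0,0,0,0,0,1]])

```text
time: 41.03
position: [0.5258, 0.2979, 0.3521]
tcp_rot: [3.14, -0.001, 2.206]
contact_force: [-0.3, 0.0, -1.9]
opening: 0.0084
grip_force: 79.6
```

Call:
apply_moves(rows=[[0,0,0,0,0,0,1],[0,0,0,0,0,0,1],[0,0,0,0,0,0,1],[0,0,0,0,0,0,1],[0,0,0,0,0,0,1],[0,0,0,0,0,0,1],[0,0,0,0,0,0,1],[0,0,0,0,0,0,1]])

```text
time: 41.7
position: [0.5258, 0.2961, 0.3522]
tcp_rot: [-3.142, 0.0, 2.206]
contact_force: [-0.2, 0.2, -1.9]
opening: 0.0081
grip_force: 79.6
```

```bash
python3 - <<'E'
from h import *
inb(0,0,.30,8)
im,d,c,M=cap("scene");P=cloud(d,c,M);cv2.imwrite("pics/s4.png",im)
hsv=cv2.cvtColor(im,cv2.COLOR_BGR2HSV)
s=arm.state()['position']
# grey rim at about underside(z-.202)+.055
zr=s[2]-.202+.055
m=(abs(P[...,2]-zr)<.005)&(np.hypot(P[...,0]-s[0],P[...,1]-s[1])<.17)&((hsv[...,1]<70)|((hsv[...,0]>18)&(hsv[...,0]<35)))
q=P[m][:,:2].astype(np.float32)*1000;print(s,zr,m.sum(),cv2.minAreaRect(q),np.median(P[m][:,2]))
im,d,c,M=cap("wrist");P=cloud(d,c,M);print(tote(im,P,B[:2],False));cv2.imwrite("pics/w7.png",im)
m=(im.max(-1)>140)&(abs(P[...,2]-zr)<.006)&(np.hypot(P[...,0]-s[0],P[...,1]-s[1])<.17)
q=P[m][:,:2].astype(np.float32)*1000;print(m.sum(),cv2.minAreaRect(q),np.median(P[m][:,2]))
E
```

```text
N 8 row [0.8, 4.4, 6.5] [-0.0, 0.0, 0.59] |t| 7.9 dyaw -4.7
[0.52577468 0.29620036 0.35217401] 0.20517401298679921 3323 ((525.035400390625, 296.8601379394531), (270.7700500488281, 161.05953979492188), 36.72227478027344) 0.20540648606749978
{}
13523 ((524.7798461914062, 305.5435791015625), (260.1241455078125, 141.34120178222656), 36.447261810302734) 0.20423516926737062
```

View pics/s4.png

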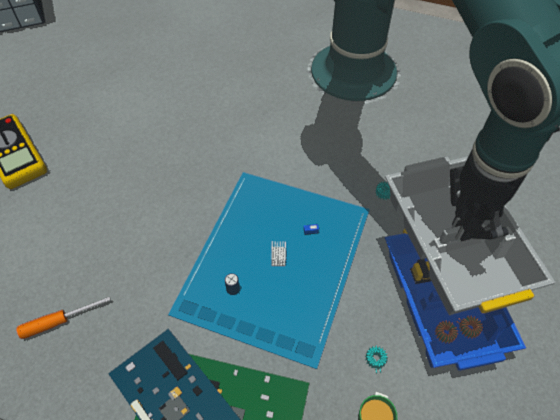

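The grey tote's yellow grip (508,301) is over the blue plain end, and its centre is within 1 mm of the TCP. Next is the fine alignment.

Call:
apply_moves(rows=[[0.8,4.4,5,0,0,0.6,1],[0.8,4.4,5,0,0,0.6,1],[0.8,4.4,5,0,0,0.6,1],[0.8,4.4,5,0,0,0.6,1],[0.8,4.4,5,0,0,0.6,1],[0.8,4.4,5,0,0,0.6,1],[0.8,4.4,5,0,0,0.6,1],[0.8,4.4,5,0,0,0.6,1]])

```text
time: 42.47
position: [0.5515, 0.3218, 0.3115]
tcp_rot: [-3.141, -0.0, 2.121]
contact_force: [-0.2, -0.5, -2.8]
opening: 0.008
grip_force: 79.6
```

Call:
apply_moves(rows=[[0,0,2,0,0,0,1],[0,0,0,0,0,0,1],[0,0,0,0,0,0,1],[0,0,0,0,0,0,1],[0,0,0,0,0,0,1],[0,0,0,0,0,0,1],[0,0,0,0,0,0,1],[0,0,0,0,0,0,1]])

```text
time: 43.13
position: [0.5513, 0.3213, 0.3103]
tcp_rot: [3.141, 0.0, 2.122]
contact_force: [0.4, 0.9, -1.5]
opening: 0.0082
grip_force: 79.6
```

```bash
python3 - <<'E'
from h import *
plan(.5517,.3208,.249,121.6,8)
im,d,c,M=cap("scene");P=cloud(d,c,M)
hsv=cv2.cvtColor(im,cv2.COLOR_BGR2HSV)
s=arm.state()['position']
zr=s[2]-.202+.055
m=(abs(P[...,2]-zr)<.005)&(np.hypot(P[...,0]-s[0],P[...,1]-s[1])<.17)&((hsv[...,1]<70)|((hsv[...,0]>18)&(hsv[...,0]<35)))
q=P[m][:,:2].astype(np.float32)*1000;print(s,zr,m.sum(),cv2.minAreaRect(q),np.median(P[m][:,2]))
E
```

```text
N 8 row [-0.1, 0.0, 7.7] [0.0, 0.0, -0.0] |t| 7.7 dyaw 0.0
[0.55128756 0.32128288 0.31030137] 0.1633013700397135 3262 ((550.541748046875, 322.052001953125), (270.74432373046875, 161.12327575683594), 31.600942611694336) 0.16351800514442072
```

Aligned within 1 mm. Lowering 57 mm, then the last few mm gently.

Call:
apply_moves(rows=[[-0.4,0,8,0,0,0,1],[-0.4,0,8,0,0,0,1],[0,0,8,0,0,0,1],[0,0,8,0,0,0,1],[0,0,8,0,0,0,1],[0,0,8,0,0,0,1],[0,0,6,0,0,0,1],[0,0,3,0,0,0,1]])

```text
time: 43.85
position: [0.5514, 0.3205, 0.2517]
tcp_rot: [-3.14, -0.0, 2.123]
contact_force: [0.3, -0.0, -1.5]
opening: 0.0084
grip_force: 79.6
```

Call:
apply_moves(rows=[[0,0,1.5,0,0,0,1],[0,0,1,0,0,0,1],[0,0,1,0,0,0,1],[0,0,1,0,0,0,1],[0,0,0,0,0,0,1],[0,0,0,0,0,0,1],[0,0,0,0,0,0,1],[0,0,0,0,0,0,1]])

```text
time: 44.52
position: [0.5518, 0.3208, 0.2491]
tcp_rot: [3.141, 0.0, 2.122]
contact_force: [0.5, 0.7, 0.4]
opening: 0.0084
grip_force: 79.8
```

Contact is showing as the weight comes off. Releasing and backing out.

Call:
apply_moves(rows=[[0,0,0.5,0,0,0,1],[0,0,0,0,0,0,1],[0,0,0,0,0,0,0.65],[0,0,0,0,0,0,0.65],[0,0,0,0,0,0,0.65],[0,0,0,0,0,0,0.65],[0,0,-5,0,0,0,0.65],[0,0,-10,0,0,0,0.65]])

```text
time: 45.18
position: [0.5513, 0.3204, 0.2624]
tcp_rot: [-3.139, -0.0, 2.122]
contact_force: [0.5, -0.3, 0.6]
opening: 0.0297
grip_force: 0.0
```

Call:
apply_moves(rows=[[0,0,-20,0,0,0,0.65],[0,0,-20,0,0,0,0.65],[0,0,-20,0,0,0,0.65],[0,0,-20,0,0,0,0.65],[-30,0,-10,0,0,0,0.65],[-30,0,0,0,0,0,0.65],[-30,0,0,0,0,0,0.65],[-30,0,0,0,0,0,0.65]])

```text
time: 45.85
position: [0.6151, 0.2175, 0.3547]
tcp_rot: [3.14, 0.001, 2.123]
contact_force: [0.7, 0.0, -0.4]
opening: 0.0304
grip_force: 0.0
```

Call:
apply_moves(rows=[[-30,0,0,0,0,0,0.65],[-30,0,0,0,0,0,0.65],[0,0,0,0,0,0,0.65],[0,0,0,0,0,0,0.65],[0,0,0,0,0,0,0.65],[0,0,0,0,0,0,0.65],[0,0,0,0,0,0,0.65],[0,0,0,0,0,0,0.65]])

```text
time: 46.52
position: [0.6454, 0.1688, 0.3535]
tcp_rot: [3.141, -0.0, 2.125]
contact_force: [0.4, -0.5, -0.3]
opening: 0.0295
grip_force: 0.0
```

```bash
python3 - <<'E'
from h import *
im,d,c,M=cap("scene");P=cloud(d,c,M);cv2.imwrite("pics/s5.png",im)
hsv=cv2.cvtColor(im,cv2.COLOR_BGR2HSV);nr=np.hypot(P[...,0]-.5512,P[...,1]-.3213)
m=(P[...,2]>.090)&(P[...,2]<.115)&(nr<.17)&((hsv[...,1]<70)|((hsv[...,0]>18)&(hsv[...,0]<35)))
q=P[m].astype(np.float32);print(m.sum(),cv2.minAreaRect(q[:,:2]*1000))
r=m&(P[...,2]>.096);A=np.c_[P[r][:,:2]-[.5512,.3213],np.ones(r.sum())];print(np.linalg.lstsq(A,P[r][:,2],rcond=None)[0])
w=(nr<.03)&(P[...,2]>.09)&(P[...,2]<.105);print(cv2.minAreaRect(P[w][:,:2].astype(np.float32)*1000),np.median(P[w][:,2]))
E
```

```text
4237 ((550.9618530273438, 322.14459228515625), (270.8154296875, 160.5972442626953), 31.644927978515625)
[ 0.00361404 -0.00256047  0.10167346]
((551.9314575195312, 321.6879577636719), (10.935998916625977, 59.73387145996094), 31.601551055908203) 0.09674997607193803
```

View pics/s5.png

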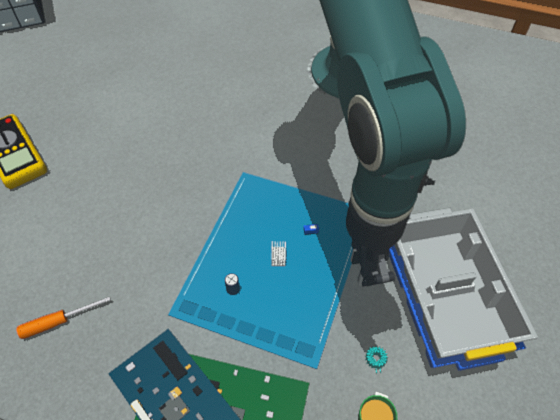

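The grey tote sits squarely on the blue one, with its yellow grip (492,350) over the plain end. The rim is at about 101 mm, it is level and centred within 1 mm, and the gripper is clear.

```bash
python3 -c "
from rig import arm
print(arm.sign_off())"
```

```text
the job is handed in; nothing more can be done
None
```

The job is handed in at about 47 s of the 128 s: both transformers and both chokes are in their halves of the blue tote, and the grey tote is stacked squarely on top, measured level and within about 1 mm of centre; the judging gave no result.

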